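# Ready the oil doser for refilling

## Robot

A 6-joint arm with a two-finger parallel gripper is mounted at the origin on the work surface. World frame = base frame: x ahead of the robot, y to its left, z up, the work surface at z = 0. Lengths are in mm, angles in rad, forces in N, time in s.
With the tool pointing down it reaches from about 350 to 875 mm from the base axis. Payload 4.2 kg.
Tool frame: the origin (TCP) lies at the very end of the fingers, on their centre line; the grasp point (between the pads) lies arm.grip_depth behind it (arm.grip_depth is the distance from the TCP to the grasp point, in mm); z points along the fingers, y is the line along which they close (so a half turn about z gives the same grasp; the last joint's range is limited). The gripper opens to 87 mm and grips with 3 to 60 N. Pads are 19 mm wide; open, the fingers measure 117 mm over their backs; the gripper's body (75 mm by 190 mm) begins 51 mm behind the grasp point.
Start: joints at [-0.978, 0.385, 0.008, 0, -1.194, -0.259], TCP at [204.787, -590.476, 222.55] pointing down, gripper open.
Joint ranges: [-3.14, 3.14], [-1.21, 2.06], [-1.07, 1.41], [-3.16, 2.05], [-2.99, -0.16], [-3.1, 3.1]. Speed limits (rad/s): [2.79, 2.79, 3.14, 3.14, 3.14, 3.14].

## Interface

Orientations are given as [roll, pitch, yaw] about the fixed x, y, z axes, in that order (R = Rz(yaw) Ry(pitch) Rx(roll)).
In Python, from cell import arm gives the robot as it stands.
- The arm moves only by the tool apply_moves, never from a script. Its argument "series" is a list of rows, each a list of 2 entries, a list of its own where there are three numbers: the shift along the world's x, y, z each as a share of 3 cm, from -1 to 1, then the turn, a rotation vector about the world's x, y, z each as a share of 0.12 rad, from -1 to 1. A call has 1 to 5 rows; each row shifts and turns the commanded pose from where the row before left it; what a row does not reach is not made up. A row lasts 1/12 s, in which the tool goes at most 41.7 mm and 7.16 degrees, less where a joint would pass 70% of its speed; a pose out of reach is approached as far as the arm can. A call with a number of a shift or a turn outside -1 to 1 is refused whole. A call with a gripper value outside its range is refused whole. "jaw" is the opening, from -1 (shut) to 1 (fully open), set as the call begins (left out, the last holds). The fingers move at their own pace and stop on an object; "grip_force" is the grip in N (left out, the last holds). Time passes only in rows, so rows that do not move let the fingers close. It gives the time, the measured TCP pose, the force, the opening and the grip force at its end, in the units of the state.
- arm.state(): the state, without advancing time (a new reading comes with each control period).
- arm.read_camera(name): name is "scene" or "top" or "wrist"; returns a dict with "pixels" (400x640x3 uint8, red, green, blue), "depth" (400x640 float32, mm along the optical axis (not along the pixel's ray), 0 where there is no reading), "intrinsics" (3x3 intrinsics, pixels), "R" (3x3) and "t" (3): a world point X has camera coordinates R X + t; the wrist camera has in their place "T_tool_cam" (4x4, takes a point from camera to tool coordinates, whose origin is the TCP and whose axes are the flange's). Camera axes: x right, y down, z forward; pixel columns grow to the right and rows downward; lengths in mm; the calibration is good to about 2 mm. A picture is of the moment at which its call begins: read the wrist's pose just before it.
- arm.hand_in(): hands the job in; it is judged then, once.
Trained networks look in the newest picture that a camera, given by its name, has taken for a name from the list of things; names that differ only in an ending like _2 or _b are one class to them, and where a whole thing is asked for, a point or a joint stands for the part that bears it (a point fixed in the world has none). Each returns a list of dicts, best first, with "p" (0 to 1); they miss things now and then, are a little off and sometimes report something else, mostly with a low value. They report only what shows in the picture. A call takes as long as a camera call. They do not tell look-alikes from the thing itself.
- arm.silhouettes(thing, camera): "pixels" (400x640 bool, what is visible of it) and "uv" ([column, row] in pixels, amid what is visible of it).
The state is a dict: "clock": time; "qpos": joint angles; "joint_vel": joint speeds; "effort": joint torques, N m; "position": TCP position; "tcp_rot": TCP orientation; "force": force on the tool from outside, world axes, zero at the start; "moment": the same for the moment, N m; "grip_width": finger opening in mm; "grip_force": force on a finger pad.
Only numpy, scipy, OpenCV 4.12 (cv2) and the standard library are available. Lean on these libraries where they do the work, as an engineer would, in place of code of your own. Each camera call takes 0.05 s, during which the arm holds its last target. There are 200 camera calls.

## Task

Stand the tipped-over refill bottle upright in its lane between its two neighbours and let go of it, then open the oil doser: its filler cap is a twist-lock that may be of either hand, so feel which way it turns, and once it is free lift it straight off its neck. Finish while still holding the cap at least 6 cm above where it sat, over the neck. Leave the two standing bottles and the steel cup where they are.

Things in the scene. Friction and masses are not known exactly. Their poses are not given: they have to be found in the camera images.
- bottle: Tipped white plastic bottle, 160 mm long, 0.2 to 0.35 kg: body 56 mm in diameter for the first 100 mm, then a shoulder 16 mm long, then a neck 28 mm in diameter with a grey top. Origin: centre of its flat base. y runs along its axis from base to neck (y points up when it stands properly). At the start it lies in the lane, neck towards the lane's +y (robot's left).
- bottle_neck (a point): Point on the bottle's axis in the middle of its neck, 135 mm from the base: the place to pinch it (28 mm wide); while it lies, 28 mm above the lane's floor. Pinched lightly (about 6 N) across the neck from above, the bottle pivots between the pads as the neck is raised in an arc about the edge of its base; it may lag, so check its lean before letting go.
- lane: Bottle lane fixed on the counter: grey strip 88 mm wide (x) and 440 mm long (y), 4 mm thick floor, with aluminium side rails 12 mm high from the counter leaving 64 mm between them. Origin: centre of its underside on the counter; x across the lane, away from the robot, y along it towards the robot's left, z up.
- neighbour_right: Identical bottle standing at the lane's right end (lane y about -0.175). Origin: centre of its base, z up along the bottle. Bystander.
- neighbour_left: Identical bottle standing at the lane's left end (lane y about +0.175). Origin: centre of its base, z up along the bottle. Bystander. The free gap between the two neighbours is about 290 mm.
- cap: Loose black filler cap, 0.1 to 0.2 kg: a disc 68 mm in diameter, 8 mm thick, with an upright grip bar on top, 60 mm long (the cap's x), 16 mm thick (y), from 8 to 38 mm above the origin. Origin: centre of the disc's underside, z up. Below it a 25 mm shank with two lugs reaches 22.5 mm into the neck. Nothing outside shows which way it unlocks; see neck_rim.
- neck_rim (a point): Centre of the rim of the doser's filler neck (60 mm wide, 32 mm tall), 152 mm above the counter: the seat of the cap's underside. Twist-lock of either hand, new each run: one way the cap is stopped hard within 0.2 rad; the other way it turns loosely, without rising, to a stop about 1.2 rad from the start, and lifts straight up from 0.9 to 1.1 rad. z up.
- doser: Oil doser fixed on the counter: aluminium tank 180 mm deep (x from -90 to 90 mm), 200 mm wide (y from -140 to 60 mm), top at 120 mm, with a white pump housing on its right part (y from -140 to -50 mm) that rises to 178 mm. Origin: on the counter below the filler neck's axis; x away from the robot, y to the left, z up.
- cup: Empty steel cup, 76 mm in diameter, 75 mm tall. Origin: centre of its base. Bystander.
Mind the look-alikes: they are no part of the job. What is shaped like the bottle but yellow is not meant. What is shaped like the cap but red is not meant.

How it is judged (in metres and radians):
On the way, in this order (a step that is already met when the one before it is completed fails the run):
1. the tipped bottle stands upright in the lane between its neighbours, let go (angle between bottle's own y axis and vertical below 0.08 rad and z of bottle in the frame of lane between -0.002 and 0.009 m and z of bottle_neck in the frame of lane above 0.12 m and x of bottle in the frame of lane between -0.02 and 0.02 m and y of bottle in the frame of lane between -0.15 and 0.15 m and linear speed of bottle below 0.02 m/s and contact force between bottle and the arm below 0.2 N and contact force between bottle and the fingers below 0.2 N), for 0.3 s.
2. the filler cap is lifted clear of its neck (z of cap in the frame of neck_rim above 0.05 m and horizontal distance between cap and neck_rim below 0.08 m and contact force between cap and the fingers above 1 N and contact force between cap and doser below 0.1 N), for 0.2 s.
At the end, for the whole second after the job is handed in: The bottle stands upright (within 0.08 rad) on the lane's floor between its neighbours, untouched and at rest; both neighbours stand; the cap is held still in the fingers with its disc at least 50 mm above the neck's rim and within 80 mm of the neck's axis sideways, touching nothing of the doser (all of step 1 and all of step 2 and linear speed of cap below 0.03 m/s and angle between each of neighbour_right, neighbour_left's own z axis and vertical below 0.1 rad); the arm keeps its last pose, push and grip.
It fails at once if a standing neighbour is knocked over or pushed more than 30 mm (angle between neighbour_right's own z axis and vertical above 0.35 rad or distance of neighbour_right from where it was at the start of the episode above 0.03 m).
It fails at once if a standing neighbour is knocked over or pushed more than 30 mm (angle between neighbour_left's own z axis and vertical above 0.35 rad or distance of neighbour_left from where it was at the start of the episode above 0.03 m).
It fails at once if the steel cup is moved more than 40 mm (distance of cup from where it was at the start of the episode above 0.04 m).
It also fails if it takes over 58 s, if anything falls off the work surface, if the arm or the gripper's body presses on something with over 40 N, if the wrist force passes 120 N, or if a joint passes its speed limit or range.

## Working session

There is one attempt and no reset: what is moved stays moved. The work goes in short steps, Python scripts to look and compute and a tool call to move; the robot and the scene stay as the last step left them, time stands still between calls to the robot, and variables do not carry over. Pictures are saved under pics/ and viewed, at most 10 in all, crops included, and the job is handed in when it is done.

Besides the shell and the picture viewer there is one more tool, called after "Request:" as name([rows], argument=value, ...), one row to a line, values as JSON. apply_moves: Moves the arm, as the interface text tells. Shift numbers are shares of 3 cm and turn numbers shares of 0.12 rad, none past 1 either way. Its arguments: {"type":"object","properties":{"series":{"type":"array"},"jaw":{"type":"number"},"grip_force":{"type":"number"}},"required":["series"]}

```bash
mkdir -p pics; ls; cat > h.py <<'E'
import numpy as np, cv2
from cell import arm
def world(d,u,v,z=None):
    K=d["intrinsics"];z=d["depth"][v,u] if z is None else z
    p=np.stack([(u-K[0,2])/K[0,0]*z,(v-K[1,2])/K[1,1]*z,z],-1)
    return (p-d["t"])@d["R"]
E
python3 - <<'E'
from h import *
s=arm.state();print(s)
ims=[]
for c in("scene","top"):
    d=arm.read_camera(c);np.savez(c+".npz",**d);ims.append(d["pixels"])
    cv2.imwrite(f"pics/{c}0.png",d["pixels"][:,:,::-1])
    for n in("bottle","cap","doser","lane","cup","neighbour_left"):
        for r in arm.silhouettes(n,c):
            v,u=np.nonzero(r["pixels"]);k=d["depth"][v,u]>0
            P=world(d,u[k],v[k]);
            print(c,n,round(r["p"],2),np.round(r["uv"]),len(u),np.percentile(P,[2,50,98],axis=0).round().tolist() if len(P) else 0)
E
```

```text
pics
{'clock': 0.0, 'qpos': array([-9.78407087e-01,  3.85574523e-01,  6.61173511e-03, -5.08635601e-04,
       -1.19399397e+00, -2.58594754e-01]), 'joint_vel': array([ 0.00031164,  0.00028324,  0.00122374, -0.00020711,  0.00051869,
        0.00043554]), 'effort': array([ 5.11240924e-04, -3.90667713e+01,  1.87407053e+01,  4.21995521e+00,
        1.10812645e-02, -1.80935317e-04]), 'position': array([ 204.58504614, -589.92341019,  221.44181488]), 'tcp_rot': array([ 3.13938317e+00, -9.56468416e-05, -2.80798573e+00]), 'force': array([0.75003457, 0.79079751, 0.98235805]), 'moment': array([-0.00440699, -0.02622879, -0.00200881]), 'grip_force': 0.0, 'grip_width': 86.82098374283808}
scene bottle 0.79 [423. 226.] 989 [[263.0, 173.0, 17.0], [310.0, 248.0, 43.0], [339.0, 319.0, 56.0]]
scene bottle 0.75 [349. 250.] 1188 [[490.0, 149.0, 24.0], [522.0, 227.0, 48.0], [539.0, 303.0, 60.0]]
scene cap 0.7 [282. 131.] 412 [[433.0, -238.0, 125.0], [494.0, -179.0, 164.0], [522.0, -154.0, 189.0]]
scene cap 0.65 [326. 145.] 184 [[289.0, -243.0, 2.0], [317.0, -219.0, 36.0], [345.0, -196.0, 60.0]]
scene doser 
[... 815 characters left out ...]
 bottle 0.65 [263. 213.] 1133 [[476.0, 142.0, 4.0], [505.0, 207.0, 52.0], [534.0, 298.0, 61.0]]
top cap 0.78 [429. 286.] 518 [[287.0, -261.0, 27.0], [317.0, -227.0, 32.0], [344.0, -203.0, 63.0]]
top cap 0.65 [425. 217.] 739 [[457.0, -230.0, 119.0], [485.0, -181.0, 160.0], [522.0, -157.0, 191.0]]
top doser 0.87 [438. 219.] 7170 [[395.0, -322.0, 28.0], [475.0, -237.0, 125.0], [573.0, -127.0, 180.0]]
top lane 0.63 [277. 227.] 3189 [[447.0, -13.0, -1.0], [499.0, 168.0, 6.0], [564.0, 408.0, 15.0]]
top cup 0.92 [348. 135.] 733 [[693.0, -74.0, 0.0], [740.0, -43.0, 38.0], [763.0, -7.0, 76.0]]
top neighbour_left 0.95 [196. 208.] 621 [[502.0, 344.0, 18.0], [521.0, 360.0, 109.0], [549.0, 387.0, 166.0]]
```

```bash
python3 - <<'E'
import numpy as np,cv2
a=np.load("scene.npz")["pixels"][80:380,180:500];b=np.load("top.npz")["pixels"][90:340,150:550]
o=np.zeros((600,800,3),np.uint8)
o[:, :400]=0
o=np.vstack([cv2.resize(b,(480,300)),cv2.resize(a,(480,300))])
o=cv2.resize(b,(800,500));cv2.imwrite("pics/t1.png",o[:,:,::-1])
E
```

```text
(no output)
```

View pics/t1.png

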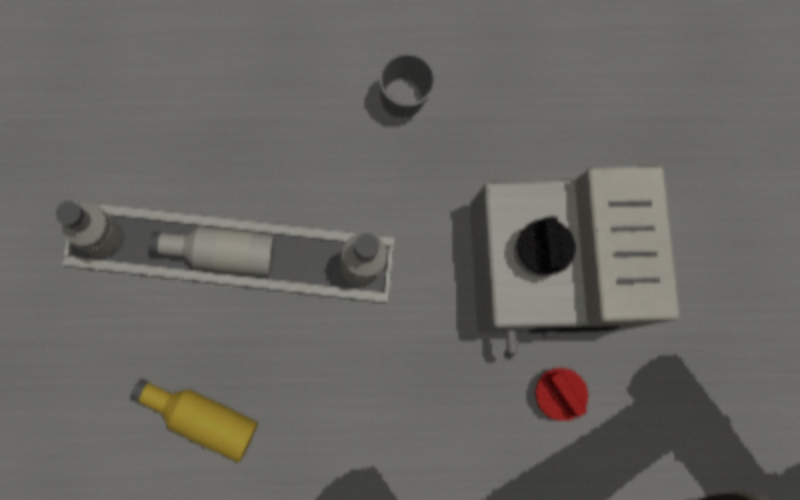

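View pics/scene0.png

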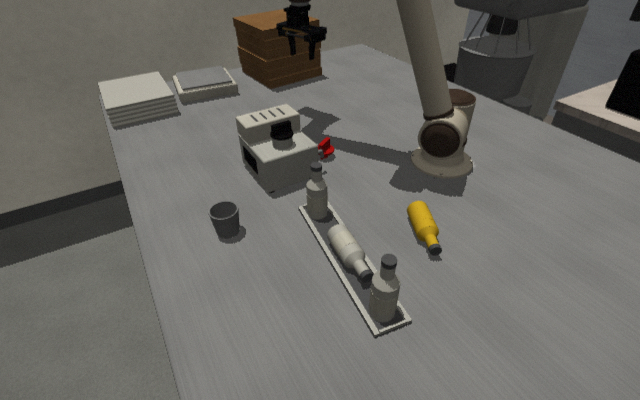

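The top crop (2x; full pixel = crop/2 + (150,90)) shows bottle candidates white (256,215), lying in the lane, and yellow (250,300), a look-alike. Cap candidates are black (423,213), on the doser neck, and red (430,287), a look-alike. The white bottle and black cap are the ones meant. The scene view agrees: white bottle at (349,250), black cap at (282,131), cup at (225,219).

```bash
python3 - <<'E'
from h import *
o=[]
for c,b,cap in(("top",(263,213),(425,217)),("scene",(349,250),(282,131))):
    d=dict(np.load(c+".npz"))
    v,u=np.mgrid[0:400,0:640];W=world(d,u,v);ok=d["depth"]>0
    X,Y,Z=W[...,0],W[...,1],W[...,2]
    # lane rect: everything z>2.5 in the lane zone
    m=ok&(X>430)&(X<590)&(Y>-40)&(Y<440)&(Z>7)&(Z<16)
    r=cv2.minAreaRect(W[m][:,:2].astype(np.float32));print(c,"lane",r)
    m=ok&(X>460)&(X<550)&(Y>115)&(Y<318)&(Z>20)&(Z<75)
    P=W[m];
    for lo in range(130,310,10):
        q=P[(P[:,1]>=lo)&(P[:,1]<lo+10)]
        if len(q)>3:print(lo,len(q),q[:,0].min().round(),q[:,0].max().round(),q[:,2].max().round())
    print("bottle y",np.percentile(P[:,1],[0,1,99,100]))
    m=ok&(X>420)&(X<560)&(Y>-245)&(Y<-140)&(Z>150);P=W[m]
    px=d["pixels"][m].max(1);k=px<70
    P=P[k];T=P[P[:,2]>182];print("bar",len(T),np.median(T,0),cv2.minAreaRect(T[:,:2].astype(np.float32)))
    D=P[(P[:,2]<165)];print("disc",len(D),cv2.minEnclosingCircle(D[:,:2].astype(np.float32)),np.median(D[:,2]))
    for yy in((330,410),(-20,60)):
        m=ok&(X>440)&(X<600)&(Y>yy[0])&(Y<yy[1])&(Z>150);print("nb",W[m].mean(0).round(),m.sum(),np.percentile(W[m][:,2],95))
    m=ok&(X>420)&(X<560)&(Y>-340)&(Y<-230)&(Z>170);print("housing",cv2.minAreaRect(W[m][:,:2].astype(np.float32)),np.median(Z[m]))
E
```

```text
top lane ((508.5403137207031, 200.8595428466797), (439.6316833496094, 88.81239318847656), 82.97909545898438)
140 81 473.0 526.0 62.0
150 80 473.0 526.0 62.0
160 79 474.0 530.0 64.0
170 80 475.0 529.0 62.0
180 82 476.0 532.0 63.0
190 86 477.0 532.0 65.0
200 83 479.0 532.0 62.0
210 82 479.0 535.0 64.0
220 81 481.0 535.0 64.0
230 82 482.0 534.0 61.0
240 58 483.0 535.0 61.0
250 38 490.0 527.0 51.0
260 39 501.0 525.0 48.0
270 40 501.0 528.0 48.0
280 42 501.0 528.0 47.0
290 45 502.0 532.0 50.0
300 8 504.0 527.0 46.0
bottle y [139.59112333 141.71197842 299.3360535  302.987179  ]
bar 194 [ 484.71877526 -186.11361058  188.51994409] ((486.26641845703125, -187.28387451171875), (58.60874557495117, 17.22827911376953), 1.5504066944122314)
disc 526 ((489.5912780761719, -223.00570678710938), 69.96904754638672) 159.31048012815685
nb [529. 370. 163.] 143 167.02574918148508
nb [488.  23. 164.] 134 167.75449441480416
housing ((490.283935546875, -281.6956787109375), (140.24668884277344, 90.4336929321289), 1.1474246978759766) 177.49204887069027
scene lane ((512.169921875, 201.37095642089844), (443.4649658
[... 274 characters left out ...]
0 542.0 62.0
240 126 491.0 540.0 59.0
250 91 493.0 535.0 52.0
260 47 505.0 532.0 46.0
270 46 507.0 532.0 46.0
280 43 508.0 534.0 46.0
290 49 509.0 535.0 47.0
300 81 509.0 535.0 47.0
bottle y [141.2990699  144.30618006 303.86311878 305.63254357]
bar 83 [ 492.56114371 -181.14717709  187.31375408] ((491.18182373046875, -185.07118225097656), (57.90718078613281, 19.0264892578125), 2.0235228538513184)
disc 208 ((486.41851806640625, -218.0831756591797), 68.38953399658203) 158.06266407182977
nb [536. 376. 162.] 222 165.08078098889828
nb [494.  29. 161.] 104 164.74643834794824
housing ((489.8377990722656, -279.50982666015625), (94.04464721679688, 140.027587890625), 89.046630859375) 176.28350100558018
```

Request:
apply_moves([
  [[0.335,0.93,0.4],[0,0,0.3]],
  [[0.335,0.93,0.4],[0,0,0.3]],
  [[0.335,0.93,0.4],[0,0,0.3]],
  [[0.335,0.93,0.4],[0,0,0.3]],
  [[0.335,0.93,0.4],[0,0,0.3]],
], jaw=0.3, grip_force=6)

```text
clock: 1.12
position: [255.2, -449.7, 283.1]
tcp_rot: [-3.142, -0.0, -2.626]
force: [1.1, -0.1, -0.1]
grip_width: 62.1
grip_force: 0.0
```

Request:
apply_moves([
  [[0.335,0.93,0],[0,0,0.3]],
  [[0.335,0.93,0],[0,0,0.3]],
  [[0.335,0.93,0],[0,0,0.3]],
  [[0.335,0.93,0],[0,0,0.3]],
  [[0.335,0.93,0],[0,0,0.3]],
])

```text
clock: 1.53
position: [305.4, -310.2, 282.8]
tcp_rot: [-3.141, 0.0, -2.446]
force: [1.2, 0.3, -0.8]
grip_width: 56.6
grip_force: 0.0
```

Request:
apply_moves([
  [[0.335,0.93,0],[0,0,0.3]],
  [[0.335,0.93,0],[0,0,0.3]],
  [[0.335,0.93,0],[0,0,0.3]],
  [[0.335,0.93,0],[0,0,0.3]],
  [[0.335,0.93,0],[0,0,0.3]],
])

```text
clock: 1.95
position: [355.7, -170.6, 282.9]
tcp_rot: [-3.141, 0.001, -2.266]
force: [1.3, -0.1, 0.7]
grip_width: 56.6
grip_force: 0.0
```

Request:
apply_moves([
  [[0.335,0.93,0],[0,0,0.3]],
  [[0.335,0.93,0],[0,0,0.3]],
  [[0.335,0.93,0],[0,0,0.3]],
  [[0.335,0.93,0],[0,0,0.3]],
  [[0.335,0.93,0],[0,0,0.3]],
])

```text
clock: 2.37
position: [405.9, -31.0, 283.0]
tcp_rot: [-3.141, 0.001, -2.086]
force: [0.5, 0.3, -0.1]
grip_width: 56.9
grip_force: 0.0
```

Request:
apply_moves([
  [[0.335,0.93,0],[0,0,0.3]],
  [[0.335,0.93,0],[0,0,0.3]],
  [[0.335,0.93,0],[0,0,0.3]],
  [[0.335,0.93,0],[0,0,0.3]],
  [[0.335,0.93,0],[0,0,0.3]],
])

```text
clock: 2.78
position: [456.2, 108.5, 282.9]
tcp_rot: [-3.141, 0.001, -1.906]
force: [1.2, 0.0, -0.0]
grip_width: 56.4
grip_force: 0.0
```

Request:
apply_moves([
  [[0.335,0.93,0],[0,0,0.3]],
  [[0.335,0.93,0],[0,0,0.3]],
  [[0.335,0.93,0],[0,0,0.3]],
  [[0.335,0.93,0],[0,0,0.3]],
  [[0.335,0.93,0],[0,0,0.3]],
])

```text
clock: 3.2
position: [506.6, 248.0, 282.7]
tcp_rot: [-3.141, 0.0, -1.726]
force: [0.6, 0.7, -0.3]
grip_width: 56.8
grip_force: 0.0
```

```bash
cat >> h.py <<'E'
from scipy.spatial.transform import Rotation as Ro
def wrist(name=None):
    s=arm.state();d=arm.read_camera("wrist")
    R=Ro.from_euler("xyz",s["tcp_rot"]).as_matrix()
    v,u=np.mgrid[0:400,0:640];K=d["intrinsics"];z=d["depth"]
    p=np.stack([(u-K[0,2])/K[0,0]*z,(v-K[1,2])/K[1,1]*z,z],-1)
    p=p@d["T_tool_cam"][:3,:3].T+d["T_tool_cam"][:3,3]
    W=p@R.T+s["position"]
    if name: cv2.imwrite(f"pics/{name}.png",d["pixels"][:,:,::-1])
    return s,d,W,z>0
def st():
    s=arm.state();print({k:np.round(s[k],3).tolist() for k in("clock","qpos","position","tcp_rot","force","moment","grip_force","grip_width")})
E
python3 - <<'E'
from h import *
st();print(arm.grip_depth)
s,d,W,ok=wrist("w1");print(arm.state()["clock"],d["T_tool_cam"])
X,Y,Z=np.moveaxis(W,2,0)
m=ok&(X>460)&(X<560)&(Y>120)&(Y<318)&(Z>18)&(Z<75);P=W[m]
for lo in range(130,310,10):
    q=P[(P[:,1]>=lo)&(P[:,1]<lo+10)]
    if len(q)>3:print(lo,len(q),q[:,0].min().round(),q[:,0].max().round(),q[:,2].max().round())
E
```

```text
{'clock': 3.2, 'qpos': [0.743, 0.244, -0.044, 0.0, -1.283, -0.897], 'position': [506.556, 247.958, 282.69], 'tcp_rot': [-3.141, 0.0, -1.726], 'force': [0.634, 0.727, -0.326], 'moment': [-0.032, 0.062, 0.027], 'grip_force': 0.0, 'grip_width': 56.832}
18.700000000000003
3.25 [[-1.29743706e-03 -9.58563210e-01 -2.84876973e-01  7.83072456e+01]
 [ 9.99999105e-01 -1.33699007e-03 -5.56254209e-05  1.02760164e+00]
 [-3.27557202e-04 -2.84876790e-01  9.58564086e-01 -1.62176557e+02]
 [ 0.00000000e+00  0.00000000e+00  0.00000000e+00  1.00000000e+00]]
140 321 474.0 530.0 61.0
150 454 475.0 530.0 62.0
160 448 476.0 532.0 62.0
170 441 476.0 532.0 62.0
180 428 478.0 534.0 62.0
190 428 478.0 535.0 63.0
200 417 480.0 536.0 62.0
210 399 481.0 538.0 62.0
220 384 483.0 538.0 61.0
230 383 484.0 540.0 62.0
240 266 486.0 536.0 61.0
250 168 492.0 529.0 53.0
260 174 501.0 529.0 47.0
270 174 502.0 531.0 47.0
280 166 504.0 533.0 47.0
290 174 504.0 533.0 48.0
300 45 506.0 533.0 48.0
```

View pics/w1.png

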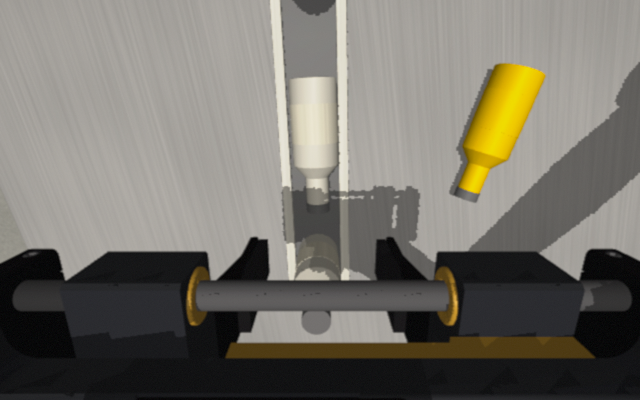

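The wrist view shows the white bottle lying in the lane at (313,150), neck down to (317,205). The yellow look-alike is at (500,130), off the lane. Going for the white neck.

Request:
apply_moves([
  [[0.1,0.27,-0.8],[0,0,0.14]],
  [[0.1,0.27,-1],[0,0,0.14]],
  [[0.1,0.2,-1],[0,0,0]],
  [[0.07,0.2,-1],[0,0,0]],
  [[0,0,-1],[0,0,0]],
], jaw=0.1)

```text
clock: 3.67
position: [517.8, 275.6, 137.4]
tcp_rot: [-3.141, 0.001, -1.694]
force: [-0.3, -0.9, -1.0]
grip_width: 47.6
grip_force: 0.0
```

Request:
apply_moves([
  [[0,0,-1],[0,0,0]],
  [[0,0,-1],[0,0,0]],
  [[0,0,-0.5],[0,0,0]],
  [[0,0,-0.4],[0,0,0]],
  [[0,0,0],[0,0,0]],
])

```text
clock: 4.08
position: [515.8, 273.3, 48.6]
tcp_rot: [3.137, -0.004, -1.695]
force: [-0.6, -0.3, 0.5]
grip_width: 47.5
grip_force: 0.0
```

Request:
apply_moves([
  [[0.05,0.05,-0.6],[0,0,0]],
  [[0,0,-0.4],[0,0,0]],
  [[0,0,0],[0,0,0]],
])

```text
clock: 4.33
position: [518.0, 275.4, 20.2]
tcp_rot: [3.139, -0.002, -1.695]
force: [-0.3, -0.8, 0.2]
grip_width: 48.1
grip_force: 0.0
```

Request:
apply_moves([
  [[0,0,-0.12],[0,0,0]],
  [[0,0,0],[0,0,0]],
  [[0,0,0],[0,0,0]],
  [[0,0,0],[0,0,0]],
  [[0,0,0],[0,0,0]],
], jaw=-1, grip_force=6)

```text
clock: 4.75
position: [519.4, 276.6, 18.9]
tcp_rot: [-3.14, 0.001, -1.694]
force: [-0.6, -0.7, 1.7]
grip_width: 27.8
grip_force: 6.0
```

Request:
apply_moves([
  [[-0.015,-0.121,0.465],[0,0,0]],
  [[-0.021,-0.169,0.45],[0,0,0]],
  [[-0.026,-0.215,0.43],[0,0,0]],
  [[-0.032,-0.258,0.405],[0,0,0]],
  [[-0.037,-0.299,0.375],[0,0,0]],
])

```text
clock: 5.17
position: [514.9, 243.9, 82.9]
tcp_rot: [-3.141, 0.001, -1.694]
force: [0.2, -0.1, -1.7]
grip_width: 27.8
grip_force: 6.0
```

Request:
apply_moves([
  [[-0.041,-0.336,0.342],[0,0,0]],
  [[-0.045,-0.37,0.305],[0,0,0]],
  [[-0.049,-0.399,0.264],[0,0,0]],
  [[-0.052,-0.424,0.221],[0,0,0]],
  [[0,0,0],[0,0,0]],
])

```text
clock: 5.58
position: [509.4, 196.4, 117.4]
tcp_rot: [-3.14, 0.001, -1.696]
force: [0.2, 1.0, 0.6]
grip_width: 27.9
grip_force: 6.0
```

```bash
python3 - <<'E'
from h import *
st();ims=[]
d=arm.read_camera("scene");a=cv2.resize(d["pixels"][170:350,280:440],(480,540))
s,d,W,ok=wrist();b=cv2.resize(d["pixels"],(320,200))
o=np.zeros((540,800,3),np.uint8);o[:,:480]=a;o[:200,480:]=b
cv2.imwrite("pics/m1.png",o[:,:,::-1])
E
```

```text
{'clock': 5.583, 'qpos': [0.665, 0.352, -0.333, 0.0, -0.884, -0.791], 'position': [509.405, 196.386, 117.395], 'tcp_rot': [-3.14, 0.001, -1.696], 'force': [0.231, 0.984, 0.57], 'moment': [0.185, 0.115, 0.035], 'grip_force': 6.0, 'grip_width': 27.909}
```

View pics/m1.png

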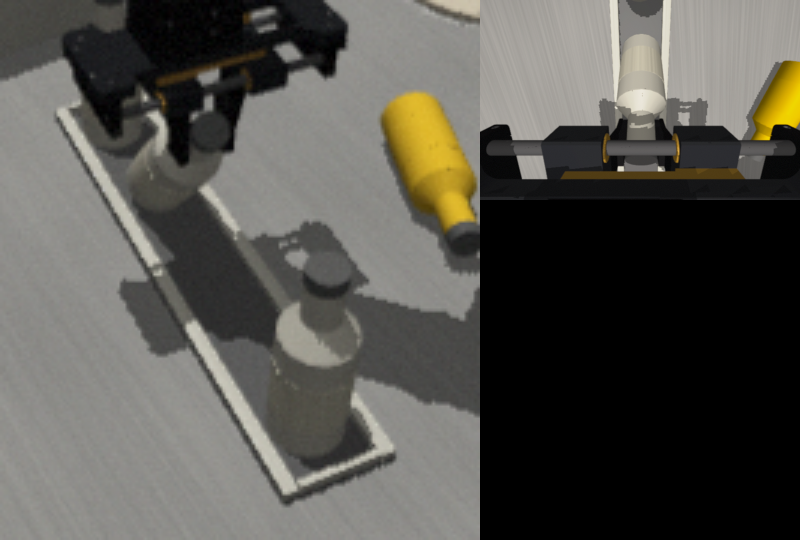

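The view shows the white bottle pinched at its neck and raised about half way, with its base on the lane floor (crop 160,185). Continuing the arc.

Request:
apply_moves([
  [[-0.055,-0.445,0.15],[0,0,0]],
  [[-0.057,-0.461,0.11],[0,0,0]],
  [[-0.058,-0.472,0.06],[0,0,0]],
  [[-0.059,-0.477,0.0],[0,0,0]],
  [[0,0,0],[0,0,0]],
])

```text
clock: 6.1
position: [502.2, 140.0, 126.1]
tcp_rot: [-3.141, -0.001, -1.696]
force: [-1.0, 0.2, 5.4]
grip_width: 27.9
grip_force: 6.0
```

Request:
apply_moves([
  [[-0.059,-0.477,-0.023],[0,0,0]],
  [[-0.058,-0.472,-0.073],[0,0,0]],
  [[0,0,0],[0,0,0]],
  [[0,0,0],[0,0,0]],
])

```text
clock: 6.43
position: [498.5, 112.7, 122.0]
tcp_rot: [3.141, -0.001, -1.696]
force: [0.8, 0.2, 1.7]
grip_width: 27.8
grip_force: 6.0
```

```bash
cat > lean.py <<'E'
from h import *
st()
def fit(P):
    for lo in range(15,165,15):
        q=P[(P[:,2]>=lo)&(P[:,2]<lo+15)]
        if len(q)>5:print(lo,len(q),"x",q[:,0].min().round(),q[:,0].max().round(),"y",q[:,1].min().round(),q[:,1].max().round())
d=arm.read_camera("scene");v,u=np.mgrid[0:400,0:640];W=world(d,u,v);X,Y,Z=np.moveaxis(W,2,0)
px=d["pixels"].max(2)
fit(W[(d["depth"]>0)&(X>455)&(X<550)&(Y>60)&(Y<200)&(Z>14)&(Z<115)])
a=cv2.resize(d["pixels"][150:330,270:430],(480,540))
s,d,W,ok=wrist();print("wrist");X,Y,Z=np.moveaxis(W,2,0)
fit(W[ok&(X>455)&(X<550)&(Y>60)&(Y<200)&(Z>14)&(Z<115)])
o=np.zeros((540,800,3),np.uint8);o[:,:480]=a;o[:200,480:]=cv2.resize(d["pixels"],(320,200))
d=arm.read_camera("top");o[220:420,480:]=cv2.resize(d["pixels"][150:275,200:400],(320,200))
import sys;cv2.imwrite(f"pics/{sys.argv[1]}.png",o[:,:,::-1])
E
python3 lean.py m2
```

```text
{'clock': 6.433, 'qpos': [0.54, 0.294, -0.409, 0.0, -0.869, -0.666], 'position': [498.493, 112.676, 122.015], 'tcp_rot': [3.141, -0.001, -1.696], 'force': [0.785, 0.154, 1.658], 'moment': [-0.124, -0.238, -0.019], 'grip_force': 5.999, 'grip_width': 27.771}
15 90 x 476.0 528.0 y 107.0 144.0
30 91 x 478.0 529.0 y 107.0 144.0
45 94 x 479.0 529.0 y 108.0 144.0
60 99 x 481.0 529.0 y 109.0 143.0
75 107 x 481.0 529.0 y 109.0 144.0
90 124 x 474.0 529.0 y 92.0 143.0
105 122 x 476.0 525.0 y 99.0 141.0
wrist
15 180 x 472.0 520.0 y 87.0 105.0
30 204 x 470.0 523.0 y 86.0 109.0
45 287 x 472.0 522.0 y 86.0 105.0
60 335 x 472.0 523.0 y 86.0 104.0
75 493 x 470.0 524.0 y 86.0 111.0
90 770 x 470.0 525.0 y 86.0 119.0
105 1864 x 471.0 524.0 y 87.0 114.0
```

View pics/m2.png

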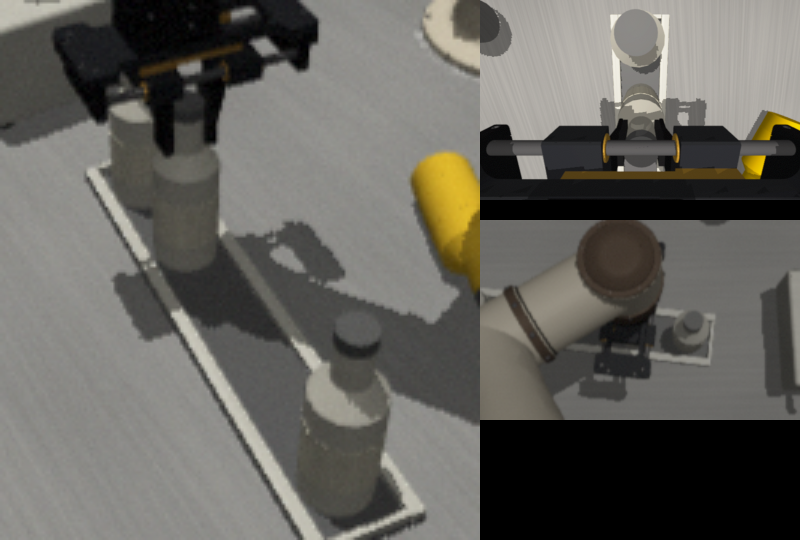

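The bottle looks upright: body edges stay constant in y over height in both views, and the neck is between the pads at (187,125). Releasing it and rising.

Request:
apply_moves([
  [[0,0,0],[0,0,0]],
  [[0,0,0],[0,0,0]],
  [[0,0,0],[0,0,0]],
  [[0,0,0],[0,0,0]],
  [[0,0,0.1],[0,0,0]],
], jaw=0.1)

```text
clock: 7.0
position: [498.3, 114.3, 124.7]
tcp_rot: [3.14, -0.001, -1.694]
force: [0.1, 0.1, -0.2]
grip_width: 46.2
grip_force: 0.0
```

Request:
apply_moves([
  [[0,0,0.4],[0,0,0]],
  [[0,0,0.8],[0,0,0]],
  [[0,0,1],[0,0,0]],
  [[0,0,1],[0,0,0]],
  [[0,0,1],[0,0,0]],
])

```text
clock: 7.42
position: [498.5, 114.3, 252.9]
tcp_rot: [3.141, -0.0, -1.694]
force: [-0.0, 0.6, 0.2]
grip_width: 47.9
grip_force: 0.0
```

```bash
sed -i 's/Z<115/Z<175/' lean.py; python3 lean.py m3
```

```text
{'clock': 7.417, 'qpos': [0.543, 0.169, -0.215, -0.0, -1.187, -0.666], 'position': [498.544, 114.319, 252.863], 'tcp_rot': [3.141, -0.0, -1.694], 'force': [-0.032, 0.604, 0.188], 'moment': [0.104, 0.012, 0.021], 'grip_force': 0.0, 'grip_width': 47.9}
15 91 x 476.0 528.0 y 107.0 145.0
30 84 x 479.0 528.0 y 108.0 144.0
45 103 x 481.0 529.0 y 107.0 145.0
60 102 x 482.0 530.0 y 110.0 144.0
75 101 x 481.0 528.0 y 109.0 143.0
90 120 x 474.0 528.0 y 98.0 144.0
105 168 x 476.0 526.0 y 97.0 141.0
120 58 x 490.0 515.0 y 110.0 130.0
135 59 x 490.0 514.0 y 110.0 129.0
150 115 x 486.0 516.0 y 101.0 130.0
wrist
15 51 x 473.0 519.0 y 87.0 102.0
30 53 x 472.0 522.0 y 86.0 104.0
45 79 x 472.0 520.0 y 86.0 105.0
60 76 x 472.0 521.0 y 86.0 104.0
75 138 x 471.0 524.0 y 86.0 110.0
90 218 x 471.0 526.0 y 87.0 136.0
105 1249 x 471.0 525.0 y 88.0 136.0
120 106 x 484.0 511.0 y 100.0 114.0
135 110 x 484.0 510.0 y 100.0 112.0
150 578 x 484.0 512.0 y 100.0 129.0
```

Request:
apply_moves([
  [[-0.028,-0.833,0.1],[0,0,-0.98]],
  [[-0.028,-0.833,0.1],[0,0,-0.98]],
  [[-0.028,-0.833,0.1],[0,0,-0.98]],
  [[-0.028,-0.833,0.1],[0,0,-0.98]],
  [[-0.028,-0.833,0],[0,0,-0.98]],
])

```text
clock: 7.98
position: [494.1, -11.6, 262.7]
tcp_rot: [3.141, -0.001, -2.288]
force: [0.6, -0.2, 0.1]
grip_width: 47.5
grip_force: 0.0
```

Request:
apply_moves([
  [[-0.028,-0.833,0],[0,0,-0.98]],
  [[-0.028,-0.833,0],[0,0,-0.98]],
  [[-0.028,-0.833,0],[0,0,-0.98]],
  [[-0.028,-0.833,0],[0,0,-0.98]],
  [[-0.028,-0.833,0],[0,0,-0.98]],
])

```text
clock: 8.4
position: [489.6, -136.5, 262.0]
tcp_rot: [3.14, -0.002, -2.876]
force: [0.0, -0.0, 0.3]
grip_width: 47.8
grip_force: 0.0
```

Request:
apply_moves([
  [[-0.028,-0.833,0],[0,0,-0.98]],
  [[-0.028,-0.833,0],[0,0,-0.98]],
  [[0,0,0],[0,0,0]],
])

```text
clock: 8.65
position: [487.8, -188.2, 261.7]
tcp_rot: [3.141, -0.003, -3.113]
force: [0.3, -1.0, -0.2]
grip_width: 47.9
grip_force: 0.0
```

```bash
cat > capm.py <<'E'
from h import *
import sys
st()
s,d,W,ok=wrist(sys.argv[1]);X,Y,Z=np.moveaxis(W,2,0)
px=d["pixels"].max(2)
m=ok&(X>420)&(X<560)&(Y>-245)&(Y<-130)&(px<90)
T=W[m&(Z>183)&(Z<198)];print("bar",len(T),np.median(T,0).round(1),cv2.minAreaRect(T[:,:2].astype(np.float32)))
D=W[m&(Z>155)&(Z<168)];print("disc",len(D),np.percentile(D,[1,50,99],axis=0).round(1).tolist())
E
python3 capm.py w2
```

```text
{'clock': 8.65, 'qpos': [-0.058, 0.185, -0.173, 0.0, -1.216, -1.484], 'position': [487.838, -188.205, 261.711], 'tcp_rot': [3.141, -0.003, -3.113], 'force': [0.274, -1.014, -0.232], 'moment': [-0.012, -0.064, -0.031], 'grip_force': 0.0, 'grip_width': 47.924}
bar 1627 [ 484.5 -186.8  189.7] ((486.9713134765625, -186.87429809570312), (58.809715270996094, 16.008514404296875), 2.326899766921997)
disc 3391 [[455.0, -218.3, 157.8], [484.3, -188.7, 160.0], [515.8, -155.4, 162.0]]
```

View pics/w2.png

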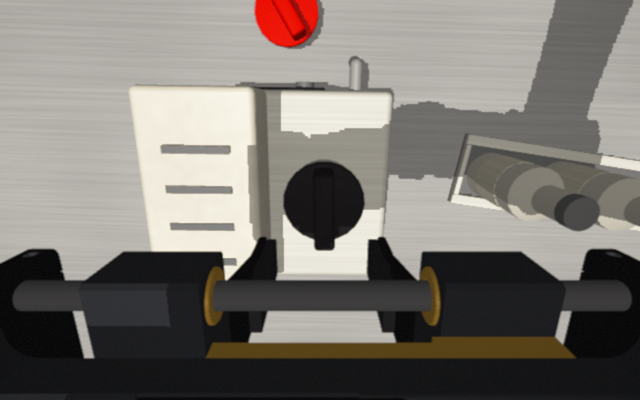

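The wrist view shows the black cap at (323,200), with its bar along the fingers' gap. The red look-alike (287,15) is on the counter. Descending onto the black bar.

Request:
apply_moves([
  [[-0.03,0.05,-0.8],[0,0,0.1]],
  [[0,0,-0.9],[0,0,0]],
  [[0,0,-0.8],[0,0,0]],
  [[0,0,-0.5],[0,0,0]],
  [[0,0,0],[0,0,0]],
], jaw=-0.1)

```text
clock: 9.12
position: [485.0, -182.5, 169.1]
tcp_rot: [3.139, -0.009, -3.092]
force: [-1.0, -0.2, -1.1]
grip_width: 39.4
grip_force: 0.0
```

Request:
apply_moves([
  [[0,0,0],[0,0,0]],
  [[0,0,0],[0,0,0]],
])

```text
clock: 9.28
position: [488.7, -183.7, 174.3]
tcp_rot: [-3.141, 0.001, -3.092]
force: [0.6, -0.6, 1.1]
grip_width: 38.9
grip_force: 0.0
```

Request:
apply_moves([
  [[-0.05,-0.1,-0.3],[0,0,0]],
  [[0,0,0],[0,0,0]],
  [[0,0,0],[0,0,0]],
])

```text
clock: 9.53
position: [486.3, -187.1, 164.4]
tcp_rot: [3.141, -0.0, -3.094]
force: [-0.2, 0.4, 0.3]
grip_width: 39.4
grip_force: 0.0
```

Request:
apply_moves([
  [[0,0,0],[0,0,0]],
  [[0,0,0],[0,0,0]],
  [[0,0,0],[0,0,0]],
  [[0,0,0],[0,0,0]],
  [[0,0,0],[0,0,0]],
], jaw=-1, grip_force=25)

```text
clock: 9.95
position: [486.6, -187.0, 164.5]
tcp_rot: [3.142, 0.0, -3.093]
force: [1.2, -0.2, -0.6]
grip_width: 15.5
grip_force: 25.0
```

```bash
python3 -c "
from h import *
st()"
```

```text
{'clock': 9.95, 'qpos': [-0.055, 0.261, -0.33, -0.0, -0.979, -1.467], 'position': [486.575, -186.989, 164.546], 'tcp_rot': [3.142, 0.0, -3.093], 'force': [1.24, -0.202, -0.576], 'moment': [0.055, 0.016, -0.0], 'grip_force': 24.992, 'grip_width': 15.501}
```

Request:
apply_moves([
  [[0,0,0],[0,0,0.5]],
  [[0,0,0],[0,0,0.5]],
  [[0,0,0],[0,0,0.5]],
  [[0,0,0],[0,0,0.5]],
])

```text
clock: 10.28
position: [486.6, -187.0, 164.5]
tcp_rot: [-3.141, 0.0, -2.85]
force: [0.7, -0.2, 0.5]
grip_width: 15.3
grip_force: 25.0
```

```bash
python3 -c "
from h import *
st()"
```

```text
{'clock': 10.283, 'qpos': [-0.055, 0.262, -0.33, 0.0, -0.979, -1.224], 'position': [486.607, -187.048, 164.535], 'tcp_rot': [-3.141, 0.0, -2.85], 'force': [0.708, -0.192, 0.478], 'moment': [0.002, -0.011, 0.013], 'grip_force': 24.993, 'grip_width': 15.342}
```

Request:
apply_moves([
  [[0,0,0],[0,0,0.5]],
  [[0,0,0],[0,0,0.5]],
])

```text
clock: 10.45
position: [486.6, -187.0, 164.5]
tcp_rot: [-3.141, 0.0, -2.73]
force: [1.1, 1.4, 0.3]
grip_width: 16.3
grip_force: 25.0
```

```bash
python3 -c "
from h import *
st()"; python3 capm.py w3
```

```text
{'clock': 10.45, 'qpos': [-0.055, 0.262, -0.33, 0.0, -0.979, -1.104], 'position': [486.627, -187.05, 164.544], 'tcp_rot': [-3.141, 0.0, -2.73], 'force': [1.051, 1.443, 0.334], 'moment': [-0.001, 0.041, -0.008], 'grip_force': 24.993, 'grip_width': 16.315}
{'clock': 10.45, 'qpos': [-0.055, 0.262, -0.33, 0.0, -0.979, -1.104], 'position': [486.627, -187.05, 164.544], 'tcp_rot': [-3.141, 0.0, -2.73], 'force': [1.051, 1.443, 0.334], 'moment': [-0.001, 0.041, -0.008], 'grip_force': 24.993, 'grip_width': 16.315}
bar 3613 [ 476.4 -190.5  189.8] ((487.1728820800781, -189.81051635742188), (58.734405517578125, 35.77602005004883), 7.562193393707275)
disc 3721 [[454.5, -218.6, 155.9], [469.3, -198.2, 159.9], [496.4, -160.3, 167.3]]
```

View pics/w3.png

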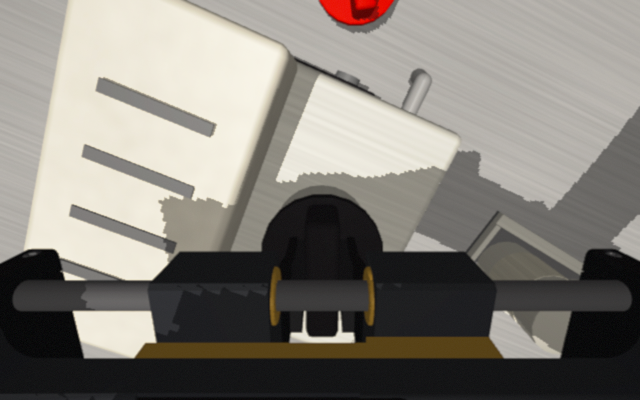

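The bar stays aligned with the fingers in the picture (323,225), so the cap turns with them. There's no counter-moment past 0.36 rad, so positive (counter-clockwise) is the free direction. Turning to about 1.0 rad.

Request:
apply_moves([
  [[0,0,0],[0,0,0.6]],
  [[0,0,0],[0,0,0.6]],
  [[0,0,0],[0,0,0.6]],
  [[0,0,0],[0,0,0.6]],
  [[0,0,0],[0,0,0.6]],
])

```text
clock: 10.92
position: [486.6, -187.0, 164.5]
tcp_rot: [-3.141, 0.0, -2.371]
force: [0.1, -0.5, 0.4]
grip_width: 15.9
grip_force: 25.0
```

Request:
apply_moves([
  [[0,0,0],[0,0,0.6]],
  [[0,0,0],[0,0,0.6]],
  [[0,0,0],[0,0,0.6]],
  [[0,0,0],[0,0,0.5]],
  [[0,0,0],[0,0,0]],
])

```text
clock: 11.33
position: [486.9, -187.1, 164.6]
tcp_rot: [-3.141, 0.0, -2.097]
force: [0.6, -0.5, -0.2]
grip_width: 15.6
grip_force: 25.0
```

```bash
python3 -c "
from h import *
st()"
```

```text
{'clock': 11.333, 'qpos': [-0.055, 0.262, -0.33, 0.0, -0.978, -0.471], 'position': [486.905, -187.141, 164.561], 'tcp_rot': [-3.141, 0.0, -2.097], 'force': [0.564, -0.486, -0.203], 'moment': [-0.157, -0.155, 0.013], 'grip_force': 24.992, 'grip_width': 15.639}
```

Turned 0.996 rad; lifting gently.

Request:
apply_moves([
  [[0,0,0.1],[0,0,0]],
  [[0,0,0.1],[0,0,0]],
  [[0,0,0.1],[0,0,0]],
  [[0,0,0],[0,0,0]],
], grip_force=35)

```text
clock: 11.67
position: [486.8, -187.1, 174.1]
tcp_rot: [-3.141, 0.0, -2.098]
force: [0.9, -0.6, -1.0]
grip_width: 15.9
grip_force: 35.0
```

Request:
apply_moves([
  [[0,0,0.3],[0,0,0]],
  [[0,0,0.4],[0,0,0]],
  [[0,0,0.4],[0,0,0]],
  [[0,0,0.4],[0,0,0]],
  [[0,0,0.4],[0,0,0]],
])

```text
clock: 12.08
position: [485.4, -186.8, 231.3]
tcp_rot: [3.139, -0.001, -2.098]
force: [-0.0, 0.3, -1.5]
grip_width: 16.0
grip_force: 35.0
```

Request:
apply_moves([
  [[0,0,0.3],[0,0,0]],
  [[0,0,0.1],[0,0,0]],
  [[0,0,0],[0,0,0]],
  [[0,0,0],[0,0,0]],
  [[0,0,0],[0,0,0]],
])

```text
clock: 12.5
position: [485.8, -186.8, 241.5]
tcp_rot: [3.14, -0.001, -2.098]
force: [-0.1, 0.3, -1.9]
grip_width: 15.8
grip_force: 35.0
```

```bash
sed -i 's/(Z>155)&(Z<168)/(Z>215)\&(Z<240)/' capm.py; python3 capm.py w4; python3 - <<'E'
from h import *
d=arm.read_camera("scene");a=cv2.resize(d["pixels"][70:330,200:440],(554,600))
cv2.imwrite("pics/f.png",a[:,:,::-1])
E
```

```text
{'clock': 12.5, 'qpos': [-0.055, 0.194, -0.213, -0.0, -1.166, -0.471], 'position': [485.809, -186.823, 241.536], 'tcp_rot': [3.14, -0.001, -2.098], 'force': [-0.058, 0.277, -1.908], 'moment': [-0.007, 0.111, 0.017], 'grip_force': 34.993, 'grip_width': 15.756}
bar 0 [nan nan nan] ((0.0, 0.0), (0.0, 0.0), 0.0)
disc 3589 [[453.2, -218.1, 231.7], [470.5, -203.4, 236.9], [509.6, -173.1, 238.6]]
  return _methods._mean(a, axis=axis, dtype=dtype,
  ret = um.true_divide(
```

View pics/f.png

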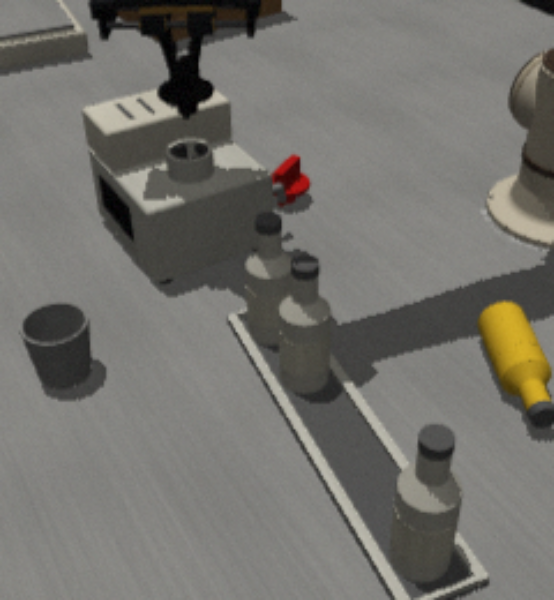

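The final view shows the cap held above the open neck (186,95 over 188,155). All three white bottles stand in the lane and the cup is in place at (60,345).

Request:
apply_moves([
  [[0,0,0],[0,0,0]],
  [[0,0,0],[0,0,0]],
  [[0,0,0],[0,0,0]],
  [[0,0,0],[0,0,0]],
  [[0,0,0],[0,0,0]],
])

```text
clock: 13.02
position: [486.5, -187.0, 242.3]
tcp_rot: [3.141, -0.0, -2.097]
force: [-0.2, 1.0, -1.8]
grip_width: 15.8
grip_force: 35.0
```

```bash
python3 -c "
from cell import arm
print(arm.hand_in())"
```

```text
the job is handed in; nothing more can be done
None
```

The job is handed in, with no verdict returned: the bottle stands upright and released in its lane, and the cap unlocked counter-clockwise and is held about 77 mm above the neck.

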